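# Put the next slide tray up on the viewing panel

### The job

Take the top slide tray, and only that one, off the stack and turn it end for end, so that its blue label ends are on the left as seen from the robot. Lay it gently, flat on the sloping light panel, its long edge down against both lips and all of it within the lit field, letting go only once it lies there (never drop it: it carries glass). Leave the rest of the stack and the other things on the desk where they are.

Things in the scene. Friction and masses are not known exactly. Their poses are not given: they have to be found in the camera images.
- tray_top_mid (a point): centre (half-way up) of the top tray of the stack: rigid wood-framed tray 62 mm wide (its x), 246 mm long (y), 12 mm thick (z, up out of its slide side), 0.12 to 0.23 kg, lying loose on three like it. Six glass slides with pink sections are fixed parts of it, level with its rim. Hold it across its 62 mm width; fingers reaching over 12 mm below its upper face meet the next tray
- tray_top_label_end (a point): point on the top tray at its label end, 120 mm from its centre along its +y, half-way up; a blue strip on the rim and the blue ends of all its slides mark this end, which points roughly to the robot's right at the start
- tray_third_mid (a point): centre of the tray directly under the top one (same size, axes and look); it stays, its edges may stand out or back a few mm and its yaw differ by a few degrees
- tray_second_mid (a point): centre of the tray under that one; it stays
- tray_bottom_mid (a point): centre of the lowest tray of the four, which lies on the desk; it stays
- panel: LED light panel, fixed on a rod stand; face slopes 30 deg, looking up and to the robot. Origin: centre of the face, 85 mm above the desk; x up the slope (away from the robot), y along it to the robot's left, z out of the face. Grey-framed face 180 (x) by 340 mm (y), 14 mm thick; lit field x -60 to 80, y -150 to 150 mm. A tray laid on it does not reliably slide down by itself
- panel_seat (a point): where the tray's centre (half-way up) is when it lies flat, against both lips, midway along: panel x -31, y 0, z 6 mm; axes as the panel's, tray +y to go along +y. The two black lips on the face: 15 mm high, 8 mm thick, 45 mm long, centred at panel y -100 and +100 mm, upper sides at panel x -62 mm; the 155 mm between them is open, so a finger fits there
- viewer: the stand under the panel, fixed to the desk: dark steel rods, origin on the desk right below the centre of the panel's face
- oil_bottle: bystander: upright amber dropper bottle with black cap, 28 mm diameter, 66 mm tall, origin at the centre of its underside
- mouse: bystander: black computer mouse 108 x 60 x 33 mm, origin at the centre of its underside
- glove_carton: bystander: purple carton 75 x 150 x 95 mm tall, origin at the centre of its underside
- tray_top: the same top tray; origin at the centre of its underside, 6 mm below its centre

How it is judged:
By the outcome, as a careful person would: the job done as asked, in the order asked, and still so for the second after the job is handed in, with the robot touching nothing.
It also fails if it takes over 48 s, if anything falls off the work surface, if the arm or the gripper's body presses on something with over 40 N, if the wrist force passes 120 N, or if a joint passes its speed limit or range.

### The arm

A 7-joint arm with a two-finger parallel gripper is mounted at the origin on the work surface. World frame = base frame: x ahead of the robot, y to its left, z up, the work surface at z = 0. Lengths are in m, angles in rad, forces in N, time in s.
With the tool pointing down it reaches from about 0.425 to 0.875 m from the base axis. Payload 4.7 kg.
Tool frame: the origin (TCP) lies on the centre line of the jaws, within the pads' length; the fingertips stand 19 mm ahead of it and the grasp point (between the pads) is the TCP; z points along the fingers, x is the direction in which the jaws open and shut, and the axes are right-handed (so a half turn about z gives the same grasp; the last joint's range is limited). The gripper opens to 85 mm and grips with 20 to 120 N. Pads are 22 mm wide; open, the fingers measure 114 mm over their backs; the gripper's body (76 mm by 85 mm) begins 54 mm behind the grasp point. The pads swing forward as they close: fully open they stand 13 mm farther back than shut.
Start: joints at [-1.333, 0.321, -0.07, 1.45, 0.023, 1.371, -0.057], TCP at [0.144, 0.634, 0.25] pointing down, gripper open.
Joint ranges: [-2.86, 2.86], [-0.3, 2.09], [-1.38, 1.24], [0.06, 2.45], [-1.56, 4.7], [0.09, 2.05], [-2.69, 2.69]. Speed limits (rad/s): [2.57, 2.57, 3.14, 3.14, 3.14, 3.14, 3.14].

### API

Orientations are given as a unit quaternion [w, x, y, z].
In Python, from cell import env gives the robot as it stands.
- The arm moves only by the shell command python3 -m jog 'ROWS'. ROWS is JSON, a list of rows, each an object of numbers: "dx", "dy", "dz": the shift along the tool's x, y, z in m; "rx", "ry", "rz": the turn, a rotation vector about the tool's x, y, z in degrees; "grip": the finger opening in m, from 0 to 0.0854. In form: [{"dx": .., "dy": .., "dz": .., "rx": .., "ry": .., "rz": .., "grip": ..}, ...]. A call has 1 to 8 rows; each row shifts and turns the commanded pose from where the row before left it, along the tool's axes as they then stand; what a row does not reach is not made up. A row lasts 1/12 s, in which the tool goes at most 41.7 mm and 7.16 degrees, less where a joint would pass 70% of its speed; a pose out of reach is approached as far as the arm can. A call with a gripper value outside its range is refused whole. The fingers move at their own pace and stop on an object; the grip force is fixed at half the most. Time passes only in rows, so rows that do not move let the fingers close. It gives the time, the measured TCP pose, the force and the opening at its end, in the units of the state.
- env.get_state(): the state, without advancing time (a new reading comes with each control period).
- env.camera(name): name is "side" or "top"; returns a dict with "color" (420x560x3 uint8, red, green, blue), "vertical_fov" (degrees; the focal length in pixels is half the picture's height over the tangent of half this angle, whatever the lens; pixels are square), "cx", "cy" (the principal point, pixels), "extrinsics" (4x4, takes a point from camera to world coordinates). Camera axes: x right, y down, z forward; pixel columns grow to the right and rows downward; lengths in m; the calibration is good to about 2 mm. A picture is of the moment at which its call begins. There is no depth.
- env.sign_off(): hands the job in, once; it reports no verdict.
Trained networks look in a picture, given as the dict that the camera call returned (one of the last four; its "shot" number tells which), for a name from the list of things; names that differ only in an ending like _2 or _b are one class to them, and where a whole thing is asked for, a point or a joint stands for the part that bears it (a point fixed in the world has none). Each returns a list of dicts, best first, with "confidence" (0 to 1); they miss things now and then, are a little off and sometimes report something else, mostly with a low value. They report only what shows in the picture. A call takes as long as a camera call.
- env.recognise(picture, label): "centre" ([x, y, z] in m, in the coordinates of the camera as it stood for that picture, good to about 4 mm: the middle of the surface that is visible of it).
- env.masks_of(picture, label): "pixels" (420x560 bool, what is visible of it).
- env.landmark_of(picture, label): "centre" ([x, y, z] in m, in the coordinates of the camera as it stood for that picture, good to about 4 mm: a listed point, or the origin of a listed thing).
The state is a dict: "t": time; "joint_pos": joint angles; "qvel": joint speeds; "effort": joint torques, N m; "tool_pos": TCP position; "orientation": TCP orientation; "wrist_force": force on the tool from outside, world axes, zero at the start; "moment": the same for the moment, N m; "opening": finger opening in m.
Only numpy, scipy, OpenCV 4.12 (cv2) and the standard library are available. Lean on these libraries where they do the work, as an engineer would, in place of code of your own. Each camera call takes 0.05 s, during which the arm holds its last target. There are 200 camera calls.

## Working session

There is one attempt and no reset: what is moved stays moved. The work goes in short steps, Python scripts to look and compute and a shell command to move; the robot and the scene stay as the last step left them, time stands still between calls to the robot, and variables do not carry over. Pictures are saved under pics/ and viewed, about 8 in all and at most 12, crops included, and the job is handed in when it is done.

```bash
ls; mkdir -p pics
cat > h.py <<'E'
import numpy as np,cv2
from cell import env
from scipy.spatial.transform import Rotation as R
def w(p,c): 
    E=np.array(p["extrinsics"]); return E[:3,:3]@np.array(c)+E[:3,3]
def proj(p,X):
    E=np.array(p["extrinsics"]); f=210/np.tan(np.radians(p["vertical_fov"])/2)
    c=E[:3,:3].T@(np.array(X)-E[:3,3]); return np.array([p["cx"]+f*c[0]/c[2],p["cy"]+f*c[1]/c[2]])
def ray(p,u,v,z):  # meet plane z
    E=np.array(p["extrinsics"]); f=210/np.tan(np.radians(p["vertical_fov"])/2)
    d=E[:3,:3]@np.array([(u-p["cx"])/f,(v-p["cy"])/f,1]); o=E[:3,3]
    return o+d*(z-o[2])/d[2]
def rot(q): return R.from_quat([q[1],q[2],q[3],q[0]])
def lm(p,l): 
    return [(np.round(w(p,d["centre"]),4).tolist(),round(d["confidence"],2)) for d in env.landmark_of(p,l)[:2]]
E
python3 - <<'E'
from h import *
s=env.get_state()
print({k:np.round(v,3).tolist() for k,v in s.items()})
for n in("side","top"):
    p=env.camera(n); cv2.imwrite(f"pics/{n}0.png",p["color"][:,:,::-1])
    print(n,p["vertical_fov"],p["cx"],p["cy"],np.round(p["extrinsics"],3).tolist())
    for l in "tray_top_mid tray_top_label_end tray_third_mid tray_second_mid tray_bottom_mid panel panel_seat viewer oil_bottle mouse glove_carton tray_top".split(): print(l,lm(p,l))
E
```

```text
pics
{'t': 0.0, 'joint_pos': [-1.333, 0.322, -0.07, 1.452, 0.023, 1.371, -0.057], 'qvel': [-0.002, -0.0, 0.001, 0.001, 0.001, -0.0, 0.0], 'effort': [0.001, -49.357, -0.382, -31.435, 0.013, 0.011, 0.0], 'tool_pos': [0.144, 0.633, 0.249], 'orientation': [0.001, 0.782, 0.624, -0.001], 'wrist_force': [0.551, 0.252, -0.769], 'moment': [-0.012, -0.001, 0.009], 'opening': 0.085}
side 57.34188365346223 279.972349632154 210.09669654920427 [[-0.897, -0.335, 0.288, 0.379], [-0.441, 0.7, -0.561, 0.465], [-0.013, -0.631, -0.776, 0.8], [0.0, 0.0, 0.0, 1.0]]
tray_top_mid [([0.5818, 0.2667, 0.0461], 0.64)]
tray_top_label_end [([0.5873, 0.1442, 0.042], 0.83)]
tray_third_mid [([0.581, 0.2623, 0.0294], 0.81)]
tray_second_mid [([0.5808, 0.2642, 0.0444], 0.65)]
tray_bottom_mid [([0.7714, -0.0987, 0.0021], 0.43)]
panel [([0.5825, -0.2449, 0.0817], 0.58), ([0.5838, 0.2634, 0.0382], 0.2)]
panel_seat [([0.5581, -0.2541, 0.0726], 0.81)]
viewer [([0.5831, -0.2485, -0.0004], 0.59)]
oil_bottle [([0.5892, 0.0047, 0.0008], 0.65)]
mouse [([0.7704, -0.098, 0.0027], 0.86), ([0.5823, -0.2514, -0.0032], 0.25)]
glove_ca
[... 197 characters left out ...]
0.054], [-0.016, -0.053, -0.998, 1.116], [0.0, 0.0, 0.0, 1.0]]
tray_top_mid [([0.5787, 0.2699, 0.0456], 0.88)]
tray_top_label_end [([0.5886, 0.1509, 0.045], 0.83)]
tray_third_mid []
tray_second_mid [([0.5849, 0.2667, 0.0178], 0.58)]
tray_bottom_mid [([0.7808, 0.1149, -0.0026], 0.56)]
panel [([0.7786, 0.1142, -0.0016], 0.64), ([0.5811, -0.2525, 0.0878], 0.57)]
panel_seat [([0.5564, -0.2575, 0.0757], 0.87)]
viewer [([0.5845, -0.2502, 0.0015], 0.83)]
oil_bottle [([0.5906, 0.0069, 0.0009], 0.49), ([0.5867, 0.2643, 0.0202], 0.35)]
mouse [([0.7662, -0.0977, -0.0032], 0.93)]
glove_carton [([0.7787, 0.113, -0.0007], 0.67)]
tray_top [([0.5832, 0.2649, 0.0383], 0.73), ([0.7641, -0.0957, 0.0008], 0.6)]
```

View pics/side0.png

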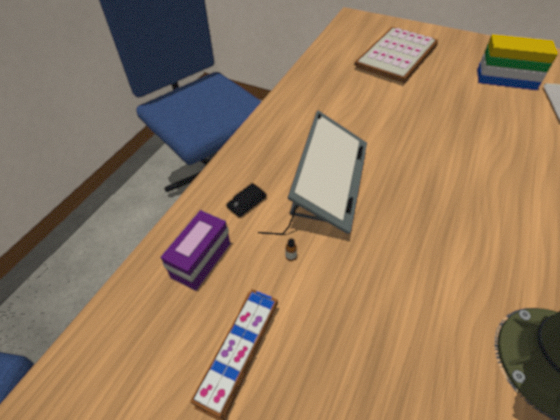

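View pics/top0.png

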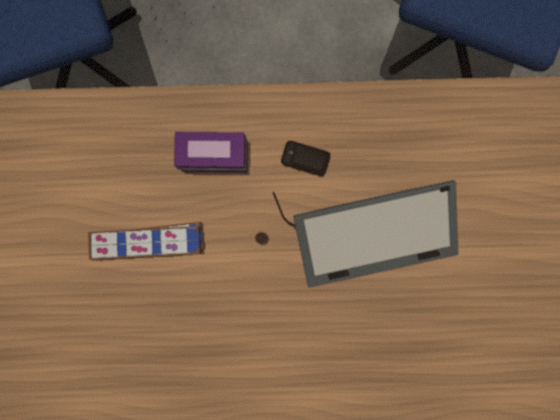

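The side picture shows the stack at about (235,350), its blue ends toward the panel, and the panel at (330,170). The top picture shows the stack at (147,242) with labels to the right. The panel's lower edge runs (310,286)–(458,254), a yaw of about +11°, with lips at (338,274) and (428,255). Next I'll refine the yaws and outlines.

Run:
```python
from h import *
from scipy.optimize import least_squares
P={n:env.camera(n) for n in("top","side")}
def quad(m):
    c=max(cv2.findContours(m.astype(np.uint8),0,1)[0],key=cv2.contourArea)
    return c[:,0,:].astype(float)
cons={}
for lab in("panel","tray_top"):
    for n,p in P.items():
        for d in env.masks_of(p,lab)[:2]:
            m=d["pixels"]; ys,xs=np.nonzero(m); print(lab,n,d["confidence"],m.sum(),xs.mean().round(),ys.mean().round(), cv2.minAreaRect(quad(m).astype(np.float32)))
            cons.setdefault((lab,n),quad(m))
def outl(p,X,Y,z0,T):
    pts=[]
    for z in z0: pts+= [proj(p,T(np.array([sx*X,sy*Y,z]))) for sx,sy in((-1,-1),(-1,1),(1,1),(1,-1))]
    return cv2.convexHull(np.array(pts,np.float32))
def fit(lab,X,Y,z0,mk,x0,use):
    def f(q):
        r=[]
        for n in use:
            h=outl(P[n],X,Y,z0,mk(q))
            r+=[cv2.pointPolygonTest(h,tuple(c),True) -0.3 for c in cons[lab,n]]
        return r
    s=least_squares(f,x0,loss="soft_l1",f_scale=1.,diff_step=1e-3,x_scale=[.01,.01,.05]); r=np.array(f(s.x)); print(lab,use,s.x.round(4),np.degrees(s.x[2]).round(2),"med|r|",np.median(abs(r)).round(2))
    return s.x
def mkp(q):
    r=R.from_euler("ZY",[q[2],-np.radians(30)]); return lambda v:r.apply(v)+[q[0],q[1],.085]
def mkt(q):
    r=R.from_euler("Z",q[2]); return lambda v:r.apply(v)+[q[0],q[1],.042]
for use in(["top"],["side"],["top","side"]):
    a=fit("panel",.09,.17,(0,-.014),mkp,[.583,-.25,.19],use)
    b=fit("tray_top",.031,.123,(.006,-.006),mkt,[.581,.266,.06],use)
for n,p in P.items():
    im=p["color"][:,:,::-1].copy()
    for q,mk,X,Y,z in((a,mkp,.09,.17,0),(b,mkt,.031,.123,.006)):
        cv2.polylines(im,[np.array([proj(p,mk(q)([sx*X,sy*Y,z])) *16for sx,sy in((-1,-1),(-1,1),(1,1),(1,-1))]).astype(np.int32)],True,(0,255,0),1,cv2.LINE_AA,4)
    for sy in(-1,1):  # lips
        for y in(.0775,.1225):
            u=proj(p,mkp(a)([-.062,sy*y,0])); cv2.circle(im,tuple((u*16).astype(int)),24,(0,0,255),-1,cv2.LINE_AA,4)
    if n=="top": t=cv2.resize(im[170:300,80:480],None,fx=2,fy=2,interpolation=2)
    else: s=cv2.resize(im[100:420,180:380],None,fx=1.0,fy=1.0)
cv2.imwrite("pics/fit.png",np.vstack([t,np.pad(s,((0,0),(0,600),(0,0)))]))
```

```text
panel top 0.7 11637 378.0 233.0 ((380.9705505371094, 233.11761474609375), (74.40715026855469, 164.97561645507812), 77.47119140625)
panel side 0.78 6042 329.0 173.0 ((331.2978820800781, 172.2793426513672), (70.29571533203125, 107.63774871826172), 17.447187423706055)
tray_top top 0.91 3149 144.0 242.0 ((143.34140014648438, 241.9401397705078), (28.355510711669922, 112.96302032470703), 86.71076202392578)
tray_top top 0.39 11928 379.0 233.0 ((380.9483337402344, 232.87933349609375), (75.96636199951172, 165.4779052734375), 78.11134338378906)
tray_top side 0.9 4172 233.0 354.0 ((233.80001831054688, 351.9000244140625), (34.435447692871094, 131.4807891845703), 26.56505012512207)
tray_top side 0.74 6339 327.0 175.0 ((324.82891845703125, 188.597412109375), (80.43761444091797, 135.00857543945312), 24.8056640625)
panel ['top'] [ 0.5835 -0.2478  0.2009] 11.51 med|r| 1.25
tray_top ['top'] [0.5826 0.2664 0.0352] 2.02 med|r| 0.26
panel ['side'] [ 0.5859 -0.2481  0.205 ] 11.74 med|r| 0.47
tray_top ['side'] [0.5828 0.266  0.037 ] 2.12 med|r| 0.32
panel ['top', 'side'] [ 0.5846 -0.2478  0.2025] 11.6 med|r| 0.92
tray_top ['top', 'side'] [0.5827 0.2662 0.0361] 2.07 med|r| 0.29<stdin>:36: SyntaxWarning: invalid decimal literal
```

View pics/fit.png

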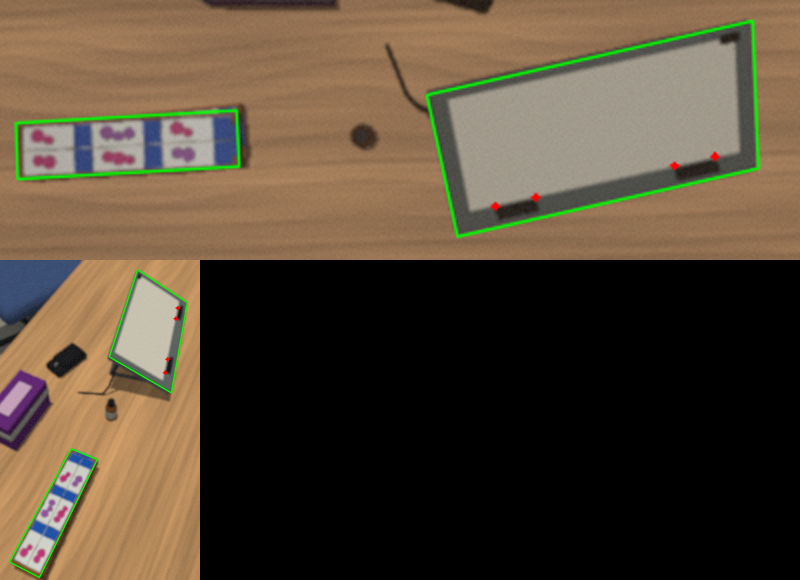

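The fit overlays match in both views. The tray is at (0.583, 0.266) with yaw 2.1°. The panel is at (0.5846, −0.248) with yaw 11.6°, and its lips coincide with the red dots. I'll move to a bare spot before the stack and feel the desk to find where the fingertips are at a 62 mm opening.

```bash
cat > st.py <<'E'
from h import *
s=env.get_state(); r=rot(s["orientation"]); M=r.as_matrix()
print(round(s["t"],2),"tcp",np.round(s["tool_pos"],4),"x",M[:,0].round(4),"z",M[:,2].round(4),"ang",np.degrees(np.arctan2(M[1,0],M[0,0])).round(2),"F",np.round(s["wrist_force"],1),"q",np.round(s["joint_pos"],2),"op",round(float(s["opening"]),4))
E
python3 -m jog '[{"dx":-0.0223,"dy":0.0292,"grip":0.062},{"dx":-0.0223,"dy":0.0292},{"dx":-0.0223,"dy":0.0292},{"dx":-0.0223,"dy":0.0292},{"dx":-0.0223,"dy":0.0292},{"dx":-0.0223,"dy":0.0292},{"dx":-0.0223,"dy":0.0292},{"dx":-0.0223,"dy":0.0292}]'
python3 -m jog '[{"dx":-0.0223,"dy":0.0292},{"dx":-0.0223,"dy":0.0292},{"dx":-0.0223,"dy":0.0292},{"dx":-0.0223,"dy":0.0292},{"dx":-0.0223,"dy":0.0292},{"rz":7,"dz":0.02},{"rz":7,"dz":0.02},{"rz":7,"dz":0.02}]' >/dev/null
python3 -m jog '[{"rz":7,"dz":0.02},{"rz":7,"dz":0.02},{"rz":7,"dz":0.02},{"rz":7,"dz":0.02},{"rz":7},{"rz":7},{"rz":5},{}]' >/dev/null
python3 st.py
```

```text
1.6 tcp [0.1443 0.6338 0.2503] x [0.222  0.9751 0.    ] z [ 0.  0. -1.] ang 77.18 F [-0.3  0.9  0.2] q [-1.33  0.32 -0.07  1.45  0.02  1.37 -0.06] op 0.0853$[0]: bad value
$[0]: bad value
$[0]: bad value
```

```bash
python3 -m jog '[{"dx":-0.0223,"dy":0.0292,"dz":0,"rx":0,"ry":0,"rz":0,"grip":0.062},{"dx":-0.0223,"dy":0.0292,"dz":0,"rx":0,"ry":0,"rz":0,"grip":0.062},{"dx":-0.0223,"dy":0.0292,"dz":0,"rx":0,"ry":0,"rz":0,"grip":0.062},{"dx":-0.0223,"dy":0.0292,"dz":0,"rx":0,"ry":0,"rz":0,"grip":0.062},{"dx":-0.0223,"dy":0.0292,"dz":0,"rx":0,"ry":0,"rz":0,"grip":0.062},{"dx":-0.0223,"dy":0.0292,"dz":0,"rx":0,"ry":0,"rz":0,"grip":0.062},{"dx":-0.0223,"dy":0.0292,"dz":0,"rx":0,"ry":0,"rz":0,"grip":0.062},{"dx":-0.0223,"dy":0.0292,"dz":0,"rx":0,"ry":0,"rz":0,"grip":0.062}]'; python3 st.py
```

```text
t: 2.27
tool_pos: [0.3334, 0.4065, 0.2507]
orientation: [-0.0, 0.782, 0.624, 0.0]
wrist_force: [1.0, 0.2, 0.5]
opening: 0.062
2.27 tcp [0.3334 0.4065 0.2507] x [2.219e-01 9.751e-01 8.000e-04] z [ 4.e-04  8.e-04 -1.e+00] ang 77.18 F [1.  0.2 0.5] q [-1.03  0.06  0.1   1.76 -0.01  1.32  0.42] op 0.062
```

```bash
python3 -m jog '[{"dx":-0.0223,"dy":0.0292,"dz":0,"rx":0,"ry":0,"rz":0,"grip":0.062},{"dx":-0.0223,"dy":0.0292,"dz":0,"rx":0,"ry":0,"rz":0,"grip":0.062},{"dx":-0.0223,"dy":0.0292,"dz":0,"rx":0,"ry":0,"rz":0,"grip":0.062},{"dx":-0.0223,"dy":0.0292,"dz":0,"rx":0,"ry":0,"rz":0,"grip":0.062},{"dx":-0.0223,"dy":0.0292,"dz":0,"rx":0,"ry":0,"rz":0,"grip":0.062},{"dx":0,"dy":0,"dz":0.02,"rx":0,"ry":0,"rz":7,"grip":0.062},{"dx":0,"dy":0,"dz":0.02,"rx":0,"ry":0,"rz":7,"grip":0.062},{"dx":0,"dy":0,"dz":0.02,"rx":0,"ry":0,"rz":7,"grip":0.062}]' | tail -1; python3 -m jog '[{"dx":0,"dy":0,"dz":0.02,"rx":0,"ry":0,"rz":7,"grip":0.062},{"dx":0,"dy":0,"dz":0.02,"rx":0,"ry":0,"rz":7,"grip":0.062},{"dx":0,"dy":0,"dz":0.02,"rx":0,"ry":0,"rz":7,"grip":0.062},{"dx":0,"dy":0,"dz":0.02,"rx":0,"ry":0,"rz":7,"grip":0.062},{"dx":0,"dy":0,"dz":0.02,"rx":0,"ry":0,"rz":7,"grip":0.062},{"dx":0,"dy":0,"dz":0.02,"rx":0,"ry":0,"rz":7,"grip":0.062},{"dx":0,"dy":0,"dz":0.01,"rx":0,"ry":0,"rz":7,"grip":0.062},{"dx":0,"dy":0,"dz":0.01,"rx":0,"ry":0,"rz":5,"grip":0.062}]'; python3 st.py
```

```text
opening: 0.0619
t: 3.6
tool_pos: [0.4496, 0.2666, 0.0493]
orientation: [0.0, 1.0, 0.016, -0.0]
wrist_force: [0.2, 0.2, 0.3]
opening: 0.0622
3.6 tcp [0.4496 0.2666 0.0493] x [ 9.995e-01  3.230e-02 -9.000e-04] z [-8.e-04 -7.e-04 -1.e+00] ang 1.85 F [0.2 0.2 0.3] q [-0.9   0.26  0.35  1.99 -0.11  0.92 -0.46] op 0.0622
```

```bash
python3 -m jog '[{"dx":0,"dy":0,"dz":0.014,"rx":0,"ry":0,"rz":0,"grip":0.062},{"dx":0,"dy":0,"dz":0.013,"rx":0,"ry":0,"rz":0,"grip":0.062},{"dx":0,"dy":0,"dz":0.001,"rx":0,"ry":0,"rz":0,"grip":0.062},{"dx":0,"dy":0,"dz":0.001,"rx":0,"ry":0,"rz":0,"grip":0.062},{"dx":0,"dy":0,"dz":0.001,"rx":0,"ry":0,"rz":0,"grip":0.062},{"dx":0,"dy":0,"dz":0.001,"rx":0,"ry":0,"rz":0,"grip":0.062}]'|grep -E "pos|force"; 
python3 -m jog '[{"dx":0,"dy":0,"dz":0.001,"rx":0,"ry":0,"rz":0,"grip":0.062},{"dx":0,"dy":0,"dz":0.001,"rx":0,"ry":0,"rz":0,"grip":0.062}]'|grep -E "pos|force"
python3 -m jog '[{"dx":0,"dy":0,"dz":0.001,"rx":0,"ry":0,"rz":0,"grip":0.062},{"dx":0,"dy":0,"dz":0.001,"rx":0,"ry":0,"rz":0,"grip":0.062}]'|grep -E "pos|force"
```

```text
tool_pos: [0.4507, 0.2673, 0.0202]
wrist_force: [-0.3, -0.5, 0.1]
tool_pos: [0.4505, 0.2672, 0.0179]
wrist_force: [-0.5, 0.3, -0.1]
tool_pos: [0.4502, 0.267, 0.0155]
wrist_force: [0.7, 1.0, -0.3]
```

```bash
python3 -m jog '[{"dx":0,"dy":0,"dz":0.001,"rx":0,"ry":0,"rz":0,"grip":0.062},{"dx":0,"dy":0,"dz":0.001,"rx":0,"ry":0,"rz":0,"grip":0.062}]'|grep -E "pos|force"
python3 -m jog '[{"dx":0,"dy":0,"dz":0.001,"rx":0,"ry":0,"rz":0,"grip":0.062},{"dx":0,"dy":0,"dz":0.0005,"rx":0,"ry":0,"rz":0,"grip":0.062}]'|grep -E "pos|force"
```

```text
tool_pos: [0.4502, 0.2669, 0.0135]
wrist_force: [-3.5, -3.2, 12.9]
tool_pos: [0.4502, 0.267, 0.0134]
wrist_force: [-6.8, -2.8, 19.5]
```

```bash
python3 -m jog '[{"dx":0,"dy":0,"dz":0.001,"rx":0,"ry":0,"rz":0,"grip":0.062},{"dx":0,"dy":0,"dz":0.0005,"rx":0,"ry":0,"rz":0,"grip":0.062}]'|grep -E "pos|force"
```

```text
tool_pos: [0.4502, 0.267, 0.0134]
wrist_force: [-10.0, -6.2, 31.2]
```

Contact is at TCP z 0.0134, so the tips are 13.4 mm ahead of the TCP at a 62 mm opening. Grasp TCP z comes out at about 0.052, with the tips 3 mm above the next tray.

```bash
python3 -m jog '[{"dx":0,"dy":0,"dz":-0.04,"rx":0,"ry":0,"rz":0,"grip":0.08},{"dx":0,"dy":0,"dz":-0.04,"rx":0,"ry":0,"rz":0,"grip":0.08},{"dx":0.033,"dy":0,"dz":0,"rx":0,"ry":0,"rz":-0.2,"grip":0.08},{"dx":0.033,"dy":0,"dz":0,"rx":0,"ry":0,"rz":0,"grip":0.08},{"dx":0.033,"dy":0,"dz":0,"rx":0,"ry":0,"rz":0,"grip":0.08},{"dx":0.033,"dy":0,"dz":0,"rx":0,"ry":0,"rz":0,"grip":0.08},{"dx":0,"dy":0,"dz":0,"rx":0,"ry":0,"rz":0,"grip":0.08},{"dx":0,"dy":0,"dz":0,"rx":0,"ry":0,"rz":0,"grip":0.08}]'|tail -1; python3 st.py
```

```text
opening: 0.0805
5.6 tcp [0.5832 0.2712 0.0895] x [ 9.992e-01  3.940e-02 -2.000e-04] z [-1.0e-04 -1.5e-03 -1.0e+00] ang 2.26 F [-1.2 -0.2 -0.5] q [-0.78  0.44  0.38  1.66 -0.18  1.08 -0.3 ] op 0.0805
```

```bash
python3 -m jog '[{"dx":-0.0005,"dy":0.005,"dz":0.012,"rx":0,"ry":0,"rz":0,"grip":0.08},{"dx":0,"dy":0,"dz":0.012,"rx":0,"ry":0,"rz":0,"grip":0.08},{"dx":0,"dy":0,"dz":0.010,"rx":0,"ry":0,"rz":0,"grip":0.08},{"dx":0,"dy":0,"dz":0.003,"rx":0,"ry":0,"rz":0,"grip":0.08},{"dx":0,"dy":0,"dz":0,"rx":0,"ry":0,"rz":0,"grip":0.08}]'|tail -1; python3 st.py
python3 - <<'E'
from h import *
p=env.camera("side"); cv2.imwrite("pics/g1.png",cv2.resize(p["color"][270:420,150:330,::-1],None,fx=3,fy=3,interpolation=2))
E
```

```text
opening: 0.0803
6.02 tcp [0.5798 0.2671 0.0515] x [ 0.9991  0.0423 -0.0031] z [-0.0031 -0.0012 -1.    ] ang 2.42 F [ 0.7  0.8 -0.4] q [-0.77  0.48  0.37  1.69 -0.2   1.01 -0.28] op 0.0803
```

View pics/g1.png

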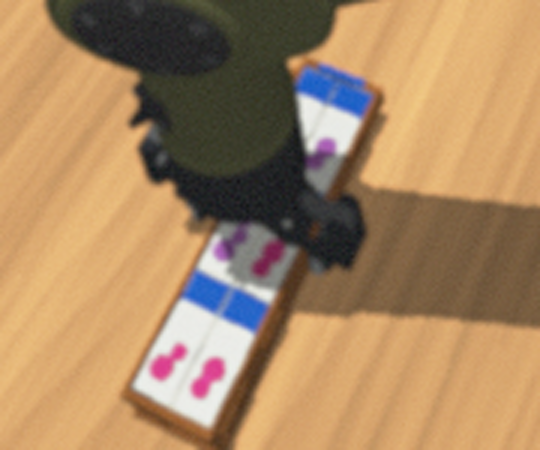

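The jaws straddle the top tray, between the label rows at about (260,220) in the crop. I'll centre them 3 mm forward and close.

```bash
python3 -m jog '[{"dx":0.003,"dy":0.001,"dz":-0.0007,"rx":0,"ry":0,"rz":0.3,"grip":0.08},{"dx":0,"dy":0,"dz":0,"rx":0,"ry":0,"rz":0,"grip":0.08}]'|tail -1; python3 st.py
python3 -m jog '[{"dx":0,"dy":0,"dz":0,"rx":0,"ry":0,"rz":0,"grip":0.066},{"dx":0,"dy":0,"dz":0,"rx":0,"ry":0,"rz":0,"grip":0.066},{"dx":0,"dy":0,"dz":0,"rx":0,"ry":0,"rz":0,"grip":0.05},{"dx":0,"dy":0,"dz":0,"rx":0,"ry":0,"rz":0,"grip":0.05},{"dx":0,"dy":0,"dz":0,"rx":0,"ry":0,"rz":0,"grip":0.05},{"dx":0,"dy":0,"dz":0,"rx":0,"ry":0,"rz":0,"grip":0.05}]'|tail -1; python3 st.py
```

```text
opening: 0.0801
6.23 tcp [0.5858 0.2665 0.055 ] x [0.9994 0.0358 0.002 ] z [ 1.9e-03  7.0e-04 -1.0e+00] ang 2.05 F [ 0.4 -0.7 -0. ] q [-0.77  0.48  0.38  1.68 -0.2   1.01 -0.28] op 0.0801
opening: 0.0598
6.73 tcp [0.5853 0.2666 0.055 ] x [0.9993 0.0362 0.0012] z [ 1.2e-03  8.0e-04 -1.0e+00] ang 2.08 F [-1.  -0.5  5.4] q [-0.77  0.48  0.38  1.68 -0.2   1.01 -0.28] op 0.0598
```

```bash
python3 -m jog '[{"dx":0,"dy":0,"dz":-0.004,"rx":0,"ry":0,"rz":0,"grip":0.05},{"dx":0,"dy":0,"dz":-0.008,"rx":0,"ry":0,"rz":0,"grip":0.05},{"dx":0,"dy":0,"dz":-0.012,"rx":0,"ry":0,"rz":0,"grip":0.05},{"dx":0,"dy":0,"dz":-0.012,"rx":0,"ry":0,"rz":0,"grip":0.05},{"dx":0,"dy":0,"dz":-0.012,"rx":0,"ry":0,"rz":0,"grip":0.05},{"dx":0,"dy":0,"dz":-0.012,"rx":0,"ry":0,"rz":0,"grip":0.05},{"dx":0,"dy":0,"dz":0,"rx":0,"ry":0,"rz":0,"grip":0.05}]'|tail -1; python3 st.py
python3 - <<'E'
from h import *
p=env.camera("side"); cv2.imwrite("pics/g2.png",cv2.resize(p["color"][220:420,130:350,::-1],None,fx=2.5,fy=2.5,interpolation=2))
E
```

```text
opening: 0.0599
7.32 tcp [0.5868 0.2672 0.1181] x [0.9993 0.0362 0.0054] z [ 0.0053  0.0031 -1.    ] ang 2.07 F [ 1.4 -0.1 -1.8] q [-0.78  0.41  0.39  1.64 -0.17  1.12 -0.31] op 0.0599
```

View pics/g2.png

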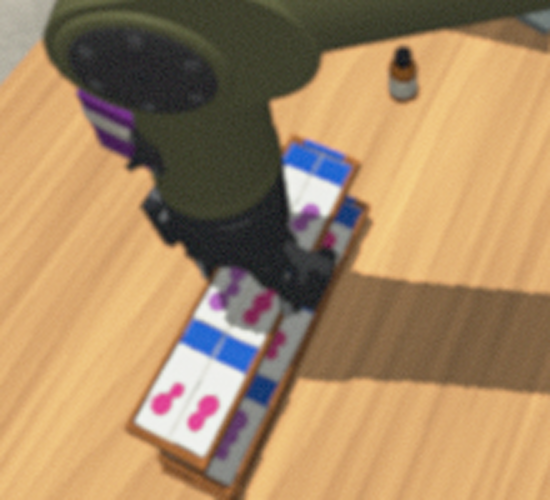

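Only the top tray came up (top tray at about (245,310), the next one below it still in place), and the load reads about 1.8 N. Next I'll raise it and carry it across.

```bash
python3 -m jog '[{"dx":0,"dy":0,"dz":-0.03,"rx":0,"ry":0,"rz":0,"grip":0.05},{"dx":0,"dy":0,"dz":-0.035,"rx":0,"ry":0,"rz":0,"grip":0.05},{"dx":0,"dy":0,"dz":-0.035,"rx":0,"ry":0,"rz":0,"grip":0.05},{"dx":0,"dy":0,"dz":-0.035,"rx":0,"ry":0,"rz":0,"grip":0.05},{"dx":-0.002,"dy":0.02,"dz":-0.02,"rx":0,"ry":0,"rz":0,"grip":0.05},{"dx":-0.004,"dy":0.035,"dz":0,"rx":0,"ry":0,"rz":0,"grip":0.05},{"dx":-0.004,"dy":0.035,"dz":0,"rx":0,"ry":0,"rz":0,"grip":0.05},{"dx":-0.004,"dy":0.035,"dz":0,"rx":0,"ry":0,"rz":0,"grip":0.05}]'|tail -1
python3 -m jog '[{"dx":-0.004,"dy":0.035,"dz":0,"rx":0,"ry":0,"rz":0,"grip":0.05},{"dx":-0.004,"dy":0.035,"dz":0,"rx":0,"ry":0,"rz":0,"grip":0.05},{"dx":-0.004,"dy":0.035,"dz":0,"rx":0,"ry":0,"rz":0,"grip":0.05},{"dx":-0.004,"dy":0.035,"dz":0,"rx":0,"ry":0,"rz":0,"grip":0.05},{"dx":-0.004,"dy":0.035,"dz":0,"rx":0,"ry":0,"rz":0,"grip":0.05},{"dx":-0.004,"dy":0.035,"dz":0,"rx":0,"ry":0,"rz":0,"grip":0.05},{"dx":-0.004,"dy":0.035,"dz":0,"rx":0,"ry":0,"rz":0,"grip":0.05},{"dx":-0.004,"dy":0.035,"dz":0,"rx":0,"ry":0,"rz":0,"grip":0.05}]'|tail -1
python3 st.py
```

```text
opening: 0.0602
opening: 0.0601
8.7 tcp [ 0.5527 -0.1416  0.2686] x [ 9.993e-01  3.640e-02 -4.000e-04] z [-4.e-04  6.e-04 -1.e+00] ang 2.09 F [ 1.3  0.6 -2.5] q [-0.39  0.16  0.67  1.65 -0.1   1.37  0.33] op 0.0601
```

```bash
python3 -m jog '[{"dx":0,"dy":0,"dz":0,"rx":0,"ry":0,"rz":5,"grip":0.05},{"dx":0,"dy":0,"dz":0,"rx":0,"ry":0,"rz":7,"grip":0.05},{"dx":0,"dy":0,"dz":0,"rx":0,"ry":0,"rz":7,"grip":0.05},{"dx":0,"dy":0,"dz":0,"rx":0,"ry":0,"rz":7,"grip":0.05},{"dx":0,"dy":0,"dz":0,"rx":0,"ry":0,"rz":7,"grip":0.05},{"dx":0,"dy":0,"dz":0,"rx":0,"ry":0,"rz":7,"grip":0.05},{"dx":0,"dy":0,"dz":0,"rx":0,"ry":0,"rz":7,"grip":0.05},{"dx":0,"dy":0,"dz":0,"rx":0,"ry":0,"rz":7,"grip":0.05}]'|tail -1
python3 -m jog '[{"dx":0,"dy":0,"dz":0,"rx":0,"ry":0,"rz":7,"grip":0.05},{"dx":0,"dy":0,"dz":0,"rx":0,"ry":0,"rz":7,"grip":0.05},{"dx":0,"dy":0,"dz":0,"rx":0,"ry":0,"rz":7,"grip":0.05},{"dx":0,"dy":0,"dz":0,"rx":0,"ry":0,"rz":7,"grip":0.05},{"dx":0,"dy":0,"dz":0,"rx":0,"ry":0,"rz":7,"grip":0.05},{"dx":0,"dy":0,"dz":0,"rx":0,"ry":0,"rz":7,"grip":0.05},{"dx":0,"dy":0,"dz":0,"rx":0,"ry":0,"rz":7,"grip":0.05},{"dx":0,"dy":0,"dz":0,"rx":0,"ry":0,"rz":7,"grip":0.05}]'|tail -1
python3 st.py
```

```text
opening: 0.0598
opening: 0.0598
10.03 tcp [ 0.553  -0.1399  0.2684] x [-0.3135 -0.9496 -0.    ] z [-9.e-04  3.e-04 -1.e+00] ang -108.27 F [ 0.2 -1.7 -1.3] q [-0.56  0.18  0.87  1.65 -0.14  1.37 -1.56] op 0.0598
```

```bash
python3 -m jog '[{"dx":0,"dy":0,"dz":0,"rx":0,"ry":0,"rz":7,"grip":0.05},{"dx":0,"dy":0,"dz":0,"rx":0,"ry":0,"rz":7,"grip":0.05},{"dx":0,"dy":0,"dz":0,"rx":0,"ry":0,"rz":7,"grip":0.05},{"dx":0,"dy":0,"dz":0,"rx":0,"ry":0,"rz":7,"grip":0.05},{"dx":0,"dy":0,"dz":0,"rx":0,"ry":0,"rz":7,"grip":0.05},{"dx":0,"dy":0,"dz":0,"rx":0,"ry":0,"rz":7,"grip":0.05},{"dx":0,"dy":0,"dz":0,"rx":0,"ry":0,"rz":7,"grip":0.05},{"dx":0,"dy":0,"dz":0,"rx":0,"ry":0,"rz":7,"grip":0.05}]'|tail -1
python3 -m jog '[{"dx":0,"dy":0,"dz":0,"rx":0,"ry":0,"rz":4.2,"grip":0.05},{"dx":0,"dy":0,"dz":0,"rx":0,"ry":0,"rz":0,"grip":0.05}]'|tail -1
python3 st.py
cat > goal.py <<'E'
import sys
from h import *
up,out=[float(v)/1000 for v in sys.argv[1:3]]   # mm up-slope of the seat, mm off the face
Rp=R.from_euler("ZY",[np.radians(11.6),-np.radians(30)]).as_matrix(); o=np.array([.5846,-.2478,.085])
G=np.c_[-Rp[:,0],Rp[:,1],-Rp[:,2]]
s=env.get_state(); T=rot(s["orientation"]).as_matrix(); t=np.array(s["tool_pos"])
g=o+Rp@[-.031+up,0,.006+.013+out]
print("TCP in panel",(Rp.T@(t-o)*1000).round(1),"move tool mm",(T.T@(g-t)*1000).round(1),"turn deg",np.degrees(R.from_matrix(T.T@G).as_rotvec()).round(2),"F panel",(Rp.T@np.array(s["wrist_force"])).round(1),"q",np.round(s["joint_pos"],2),"t",round(s["t"],2))
E
python3 goal.py 15 60
```

```text
opening: 0.0601
opening: 0.0599
10.87 tcp [ 0.5531 -0.1398  0.2685] x [-9.789e-01 -2.042e-01  9.000e-04] z [-9.e-04  2.e-04 -1.e+00] ang -168.22 F [-0.9  0.5 -2.3] q [-0.67  0.21  1.01  1.66 -0.18  1.38 -2.57] op 0.0599
TCP in panel [ 83.8 112.1 163.5] move tool mm [  44.4 -112.   123.1] turn deg [  0.07 -30.05   0.17] F panel [-1.9  0.6 -1.6] q [-0.67  0.21  1.01  1.66 -0.18  1.38 -2.57] t 10.87
```

```bash
python3 -m jog '[{"dx":0.006,"dy":-0.028,"dz":0,"rx":0,"ry":0,"rz":0,"grip":0.05},{"dx":0.006,"dy":-0.028,"dz":0,"rx":0,"ry":0,"rz":0,"grip":0.05},{"dx":0.006,"dy":-0.028,"dz":0,"rx":0,"ry":0,"rz":0,"grip":0.05},{"dx":0.006,"dy":-0.028,"dz":0,"rx":0,"ry":0,"rz":0,"grip":0.05}]'|tail -1
python3 goal.py 15 60
python3 -m jog '[{"dx":0,"dy":0,"dz":0,"rx":0,"ry":-5,"rz":0,"grip":0.05},{"dx":0,"dy":0,"dz":0,"rx":0,"ry":-5,"rz":0,"grip":0.05},{"dx":0,"dy":0,"dz":0,"rx":0,"ry":-5,"rz":0,"grip":0.05}]'|tail -1
python3 goal.py 15 60
```

```text
opening: 0.06
TCP in panel [ 63.6  -0.9 175.3] move tool mm [ 20.8   1.  123.2] turn deg [  0.17 -30.01   0.48] F panel [-1.  -0.3 -1.3] q [-0.42  0.34  1.02  1.56 -0.29  1.41 -2.31] t 11.2
opening: 0.0601
TCP in panel [ 63.1  -1.5 174.9] move tool mm [ 51.7   1.9 113.1] turn deg [ -0.   -14.96   0.32] F panel [-1.1 -0.1 -0.8] q [-0.49  0.12  1.05  1.75 -0.31  1.16 -2.28] t 11.45
```

Going well, with joint 7 well off its limit. I'll finish the tilt and come down to 60 mm off the face.

```bash
python3 -m jog '[{"dx":0,"dy":0,"dz":0,"rx":0,"ry":-5,"rz":0.3,"grip":0.05},{"dx":0,"dy":0,"dz":0,"rx":0,"ry":-5,"rz":0,"grip":0.05},{"dx":0,"dy":0,"dz":0,"rx":0,"ry":-5,"rz":0,"grip":0.05},{"dx":0.026,"dy":0.001,"dz":0.02,"rx":0,"ry":0,"rz":0,"grip":0.05},{"dx":0.026,"dy":0.001,"dz":0.02,"rx":0,"ry":0,"rz":0,"grip":0.05},{"dx":0.013,"dy":0,"dz":0.028,"rx":0,"ry":0,"rz":0,"grip":0.05},{"dx":0.013,"dy":0,"dz":0.028,"rx":0,"ry":0,"rz":0,"grip":0.05},{"dx":0,"dy":0,"dz":0,"rx":0,"ry":0,"rz":0,"grip":0.05}]'|tail -1
python3 goal.py 10 15
python3 - <<'E'
from h import *
ims=[]
for n in("side","top"):
    p=env.camera(n); ims.append(p["color"][60:340,200:480,::-1])
cv2.imwrite("pics/a1.png",cv2.resize(np.hstack(ims),None,fx=1.4,fy=1.4,interpolation=2))
E
```

```text
opening: 0.0599
TCP in panel [-21.    5.6  73.9] move tool mm [-0.6 -5.8 39.9] turn deg [ 0.3  -0.82  0.03] F panel [-2.3  2.  -2.2] q [-0.49  0.12  1.17  2.1  -0.74  0.78 -1.8 ] t 12.12
```

View pics/a1.png

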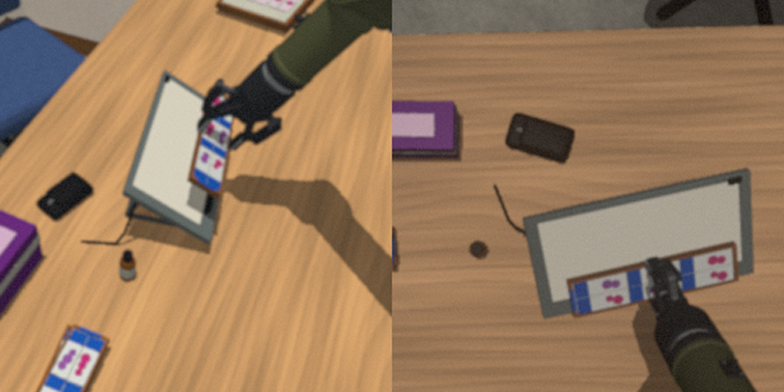

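The tray is parallel to the panel, with its blue ends to the left (top view, crop about (590,295)) and both lips still below it. I'll descend to 15 mm off the face, 10 mm up-slope of the seat.

```bash
python3 -m jog '[{"dx":0,"dy":-0.003,"dz":0.013,"rx":0,"ry":-0.4,"rz":0,"grip":0.05},{"dx":0,"dy":-0.003,"dz":0.013,"rx":0,"ry":-0.4,"rz":0,"grip":0.05},{"dx":0,"dy":0,"dz":0.013,"rx":0,"ry":0,"rz":0,"grip":0.05},{"dx":0,"dy":0,"dz":0,"rx":0,"ry":0,"rz":0,"grip":0.05},{"dx":0,"dy":0,"dz":0,"rx":0,"ry":0,"rz":0,"grip":0.05}]'|tail -1
python3 goal.py 8 3
```

```text
opening: 0.06
TCP in panel [-11.8  -4.6  42.2] move tool mm [11.5  4.6 20. ] turn deg [0.05 0.95 0.04] F panel [-1.3  0.3 -1.4] q [-0.38  0.25  1.08  2.09 -0.95  0.79 -1.64] t 12.63
```

```bash
python3 -m jog '[{"dx":0.006,"dy":0.002,"dz":0.006,"rx":0,"ry":0.5,"rz":0,"grip":0.05},{"dx":0.005,"dy":0.002,"dz":0.006,"rx":0,"ry":0.4,"rz":0,"grip":0.05},{"dx":0,"dy":0,"dz":0,"rx":0,"ry":0,"rz":0,"grip":0.05},{"dx":0,"dy":0,"dz":0,"rx":0,"ry":0,"rz":0,"grip":0.05}]'|tail -1
python3 goal.py 8 3
python3 -m jog '[{"dx":0,"dy":0,"dz":0,"rx":0,"ry":0,"rz":0,"grip":0.05},{"dx":0,"dy":0,"dz":0,"rx":0,"ry":0,"rz":0,"grip":0.05},{"dx":0,"dy":0,"dz":0,"rx":0,"ry":0,"rz":0,"grip":0.05}]'|tail -1
python3 goal.py 8 3
```

```text
opening: 0.0597
TCP in panel [-24.8   0.6  28.4] move tool mm [-1.8 -0.6  6.4] turn deg [ 0.12 -0.11 -0.05] F panel [-1.1 -0.1 -1.4] q [-0.37  0.28  1.07  2.1  -0.98  0.78 -1.62] t 12.97
opening: 0.06
TCP in panel [-24.4  -0.2  28.6] move tool mm [-1.4  0.2  6.6] turn deg [ 0.06 -0.08 -0.05] F panel [ 0.7 -0.4 -1.3] q [-0.37  0.28  1.07  2.1  -0.98  0.78 -1.62] t 13.22
```

```bash
python3 -m jog '[{"dx":0,"dy":0,"dz":0.003,"rx":0,"ry":0,"rz":0,"grip":0.05},{"dx":0,"dy":0,"dz":0.003,"rx":0,"ry":0,"rz":0,"grip":0.05},{"dx":0,"dy":0,"dz":0,"rx":0,"ry":0,"rz":0,"grip":0.05},{"dx":0,"dy":0,"dz":0,"rx":0,"ry":0,"rz":0,"grip":0.05}]'|tail -1
python3 goal.py 0 0
python3 -m jog '[{"dx":0,"dy":0,"dz":0.001,"rx":0,"ry":0,"rz":0,"grip":0.05},{"dx":0,"dy":0,"dz":0.0005,"rx":0,"ry":0,"rz":0,"grip":0.05},{"dx":0,"dy":0,"dz":0,"rx":0,"ry":0,"rz":0,"grip":0.05}]'|tail -1
python3 goal.py 0 0
```

```text
opening: 0.0598
TCP in panel [-24.9   0.1  22.1] move tool mm [ 6.1 -0.1  3.1] turn deg [ 0.09 -0.14 -0.05] F panel [-0.6 -1.3 -2.4] q [-0.36  0.3   1.05  2.1  -1.    0.78 -1.6 ] t 13.55
opening: 0.0596
TCP in panel [-24.6   0.   20.8] move tool mm [ 6.4 -0.   1.8] turn deg [ 0.08 -0.1  -0.05] F panel [-0.7 -0.2 -1.9] q [-0.35  0.3   1.05  2.1  -1.01  0.78 -1.6 ] t 13.8
```

```bash
python3 -m jog '[{"dx":0,"dy":0,"dz":0.001,"rx":0,"ry":0,"rz":0,"grip":0.05},{"dx":0,"dy":0,"dz":0,"rx":0,"ry":0,"rz":0,"grip":0.05}]'|tail -1
python3 goal.py 0 0
python3 -m jog '[{"dx":0,"dy":0,"dz":0.001,"rx":0,"ry":0,"rz":0,"grip":0.05},{"dx":0,"dy":0,"dz":0,"rx":0,"ry":0,"rz":0,"grip":0.05}]'|tail -1
python3 goal.py 0 0
```

```text
opening: 0.0595
TCP in panel [-24.5  -0.2  20. ] move tool mm [6.5 0.1 1.1] turn deg [ 0.08 -0.08 -0.07] F panel [-1.3  1.   0.9] q [-0.35  0.3   1.05  2.1  -1.01  0.78 -1.6 ] t 13.97
opening: 0.0601
TCP in panel [-24.6  -0.2  19.9] move tool mm [6.4 0.2 0.9] turn deg [ 0.17 -0.03 -0.09] F panel [-2.4  4.5 13.2] q [-0.35  0.3   1.05  2.1  -1.01  0.78 -1.59] t 14.13
```

```bash
python3 -m jog '[{"dx":0,"dy":0,"dz":0.001,"rx":0,"ry":0,"rz":0,"grip":0.05},{"dx":0,"dy":0,"dz":0,"rx":0,"ry":0,"rz":0,"grip":0.05}]'|tail -1
python3 goal.py 0 0
```

```text
opening: 0.06
TCP in panel [-24.6  -0.2  19.8] move tool mm [6.4 0.2 0.8] turn deg [ 0.26  0.02 -0.11] F panel [-3.9  9.1 27.3] q [-0.35  0.3   1.04  2.1  -1.02  0.78 -1.59] t 14.3
```

Contact with the face is at TCP z 20. I'll ease the press and slide down-slope to the lips.

```bash
python3 -m jog '[{"dx":0.001,"dy":0,"dz":-0.0017,"rx":0,"ry":0,"rz":0,"grip":0.05},{"dx":0.002,"dy":0,"dz":0,"rx":0,"ry":0,"rz":0,"grip":0.05},{"dx":0.002,"dy":0,"dz":0,"rx":0,"ry":0,"rz":0,"grip":0.05},{"dx":0,"dy":0,"dz":0,"rx":0,"ry":0,"rz":0,"grip":0.05}]'|tail -1
python3 goal.py 0 0
python3 -m jog '[{"dx":0.001,"dy":0,"dz":0,"rx":0,"ry":0,"rz":0,"grip":0.05},{"dx":0,"dy":0,"dz":0,"rx":0,"ry":0,"rz":0,"grip":0.05}]'|tail -1
python3 goal.py 0 0
```

```text
opening: 0.0598
TCP in panel [-28.8  -0.5  20. ] move tool mm [2.2 0.5 1. ] turn deg [ 0.03 -0.   -0.07] F panel [2.6 0.8 6.2] q [-0.34  0.3   1.05  2.11 -1.02  0.77 -1.58] t 14.63
opening: 0.06
TCP in panel [-29.4  -0.6  20. ] move tool mm [1.6 0.6 1. ] turn deg [ 0.03  0.01 -0.05] F panel [1.1 1.  6.2] q [-0.34  0.3   1.05  2.11 -1.02  0.77 -1.58] t 14.8
```

```bash
python3 -m jog '[{"dx":0.001,"dy":0,"dz":0,"rx":0,"ry":0,"rz":0,"grip":0.05},{"dx":0,"dy":0,"dz":0,"rx":0,"ry":0,"rz":0,"grip":0.05}]'|tail -1
python3 goal.py 0 0
```

```text
opening: 0.06
TCP in panel [-30.3  -0.7  20. ] move tool mm [0.7 0.7 1. ] turn deg [ 0.02  0.01 -0.05] F panel [2.8 1.  5. ] q [-0.34  0.3   1.05  2.11 -1.02  0.77 -1.58] t 14.97
```

```bash
python3 -m jog '[{"dx":0.001,"dy":0,"dz":0,"rx":0,"ry":0,"rz":0,"grip":0.05},{"dx":0,"dy":0,"dz":0,"rx":0,"ry":0,"rz":0,"grip":0.05}]'|tail -1
python3 goal.py 0 0
python3 -m jog '[{"dx":0.001,"dy":0,"dz":0,"rx":0,"ry":0,"rz":0,"grip":0.05},{"dx":0,"dy":0,"dz":0,"rx":0,"ry":0,"rz":0,"grip":0.05}]'|tail -1
python3 goal.py 0 0
```

```text
opening: 0.0603
TCP in panel [-31.4  -0.7  20. ] move tool mm [-0.4  0.7  1. ] turn deg [ 0.01  0.01 -0.05] F panel [ 2.9 -0.5  5.4] q [-0.34  0.3   1.05  2.11 -1.02  0.77 -1.58] t 15.13
opening: 0.0599
TCP in panel [-32.3  -0.7  20. ] move tool mm [-1.3  0.7  1. ] turn deg [ 0.01  0.01 -0.05] F panel [3.5 0.3 5.7] q [-0.34  0.3   1.04  2.11 -1.02  0.77 -1.57] t 15.3
```

```bash
python3 -m jog '[{"dx":0.001,"dy":0,"dz":0,"rx":0,"ry":0,"rz":0,"grip":0.05},{"dx":0,"dy":0,"dz":0,"rx":0,"ry":0,"rz":0,"grip":0.05}]'|tail -1
python3 goal.py 0 0
python3 -m jog '[{"dx":0.001,"dy":0,"dz":0,"rx":0,"ry":0,"rz":0,"grip":0.05},{"dx":0,"dy":0,"dz":0,"rx":0,"ry":0,"rz":0,"grip":0.05}]'|tail -1
python3 goal.py 0 0
```

```text
opening: 0.0601
TCP in panel [-32.6  -0.8  20. ] move tool mm [-1.6  0.8  1. ] turn deg [ 0.    0.08 -0.09] F panel [ 3.7 -0.3  3.8] q [-0.34  0.3   1.04  2.11 -1.02  0.77 -1.57] t 15.47
opening: 0.06
TCP in panel [-32.8  -0.8  20.1] move tool mm [-1.8  0.8  1.1] turn deg [-0.01  0.15 -0.12] F panel [ 4.6 -1.4  2.8] q [-0.34  0.3   1.04  2.11 -1.02  0.77 -1.57] t 15.63
```

```bash
echo "import h,numpy as np;s=h.env.get_state();T=h.rot(s['orientation']).as_matrix();print('tool F',(T.T@np.array(s['wrist_force'])).round(1),'M',(T.T@np.array(s['moment'])).round(2))">m.py; python3 m.py
python3 -m jog '[{"dx":0.001,"dy":0,"dz":0.0003,"rx":0,"ry":0,"rz":0,"grip":0.05},{"dx":0.001,"dy":0,"dz":0,"rx":0,"ry":0,"rz":0,"grip":0.05},{"dx":0,"dy":0,"dz":0,"rx":0,"ry":0,"rz":0,"grip":0.05},{"dx":0,"dy":0,"dz":0,"rx":0,"ry":0,"rz":0,"grip":0.05}]'|tail -1
python3 goal.py 0 0; python3 m.py
python3 - <<'E'
from h import *
p=env.camera("side");q=env.camera("top"); 
a=cv2.resize(p["color"][105:240,270:380,::-1],None,fx=4,fy=4,interpolation=2)[:540,:400]
b=cv2.resize(q["color"][170:300,290:470,::-1],None,fx=2.2,fy=2.2,interpolation=2)
b=np.pad(b,((0,540-b.shape[0]),(0,0),(0,0)))
cv2.imwrite("pics/b1.png",np.hstack([a,b]))
E
```

```text
tool F [-4.6 -1.4 -2.8] M [ 0.16 -0.4   0.47]
opening: 0.0602
TCP in panel [-32.9  -0.8  20.1] move tool mm [-1.9  0.8  1.1] turn deg [ 0.01  0.31 -0.1 ] F panel [7.7 0.3 4.4] q [-0.34  0.3   1.04  2.12 -1.03  0.77 -1.56] t 15.97
tool F [-7.7  0.3 -4.4] M [-0.08 -1.    0.56]
```

View pics/b1.png

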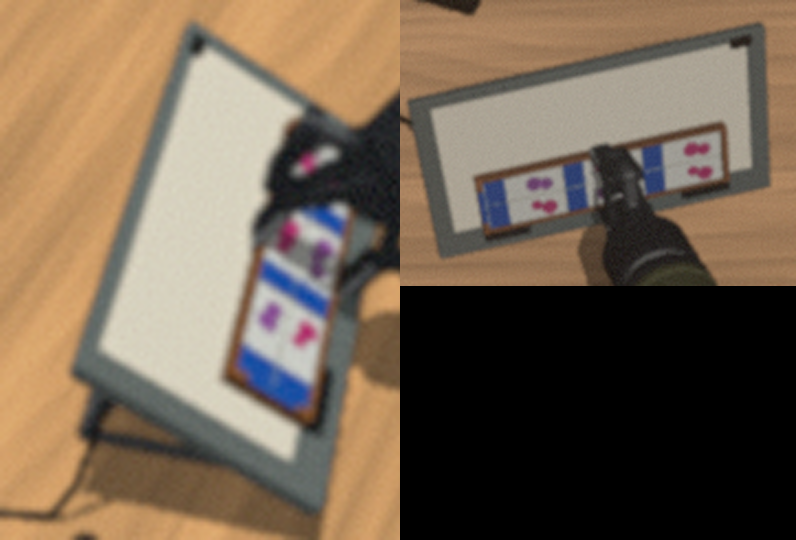

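The tray lies flat, blue ends left, at the lips. The moment (+0.56 Nm) says the left lip carries most of the push, so I'll yaw slightly until both share it.

```bash
for i in 1 ; do python3 -m jog '[{"dx":0,"dy":0,"dz":0,"rx":0,"ry":0,"rz":0.3,"grip":0.05},{"dx":0,"dy":0,"dz":0,"rx":0,"ry":0,"rz":0,"grip":0.05}]'|tail -1; python3 goal.py 0 0; python3 m.py; done
python3 -m jog '[{"dx":0,"dy":0,"dz":0,"rx":0,"ry":0,"rz":0.3,"grip":0.05},{"dx":0,"dy":0,"dz":0,"rx":0,"ry":0,"rz":0,"grip":0.05}]'|tail -1; python3 goal.py 0 0; python3 m.py
```

```text
opening: 0.0598
TCP in panel [-32.9  -0.8  20.1] move tool mm [-1.9  0.8  1.1] turn deg [ 0.01  0.27 -0.28] F panel [8.3 0.6 4.8] q [-0.34  0.3   1.04  2.12 -1.03  0.77 -1.57] t 16.23
tool F [-8.3  0.6 -4.8] M [-0.06 -0.91 -0.04]
opening: 0.0595
TCP in panel [-32.9  -0.8  20.1] move tool mm [-1.9  0.8  1.1] turn deg [ 0.    0.25 -0.45] F panel [ 7.9 -0.3  6.6] q [-0.34  0.3   1.04  2.12 -1.03  0.77 -1.57] t 16.4
tool F [-8.  -0.3 -6.6] M [-0.01 -0.92 -0.59]
```

Both lips bear, since the moment flips with yaw while the position stays put. I'll return to the balance point, ease the push, and release in steps.

```bash
python3 -m jog '[{"dx":-0.001,"dy":0,"dz":-0.0004,"rx":0,"ry":0,"rz":-0.3,"grip":0.05},{"dx":0,"dy":0,"dz":0,"rx":0,"ry":0,"rz":0,"grip":0.05}]'|tail -1; python3 goal.py 0 0; python3 m.py
python3 -m jog '[{"dx":0,"dy":0,"dz":0,"rx":0,"ry":0,"rz":0,"grip":0.063},{"dx":0,"dy":0,"dz":0,"rx":0,"ry":0,"rz":0,"grip":0.066},{"dx":0,"dy":0,"dz":0,"rx":0,"ry":0,"rz":0,"grip":0.07},{"dx":0,"dy":0,"dz":0,"rx":0,"ry":0,"rz":0,"grip":0.076},{"dx":0,"dy":0,"dz":0,"rx":0,"ry":0,"rz":0,"grip":0.08},{"dx":0,"dy":0,"dz":0,"rx":0,"ry":0,"rz":0,"grip":0.08}]'|tail -1; python3 goal.py 0 0; python3 m.py
```

```text
opening: 0.0598
TCP in panel [-32.8  -0.8  20.1] move tool mm [-1.8  0.8  1.1] turn deg [-0.03  0.18 -0.27] F panel [ 7.5 -1.6  0.1] q [-0.34  0.3   1.04  2.12 -1.02  0.77 -1.57] t 16.57
tool F [-7.5 -1.5 -0.1] M [ 0.25 -0.92 -0.1 ]
opening: 0.0804
TCP in panel [-37.5   0.2  19.5] move tool mm [-6.5 -0.2  0.5] turn deg [ 0.09 -0.17 -0.38] F panel [-0.2 -0.   0.2] q [-0.34  0.3   1.05  2.12 -1.02  0.77 -1.57] t 17.07
tool F [ 0.2 -0.  -0.2] M [-0.04  0.5  -0.05]
```

```bash
python3 -m jog '[{"dx":-0.004,"dy":0,"dz":0,"rx":0,"ry":0,"rz":0,"grip":0.08},{"dx":0,"dy":0,"dz":-0.006,"rx":0,"ry":0,"rz":0,"grip":0.08},{"dx":0,"dy":0,"dz":-0.015,"rx":0,"ry":0,"rz":0,"grip":0.08},{"dx":0,"dy":0,"dz":-0.025,"rx":0,"ry":0,"rz":0,"grip":0.08},{"dx":0,"dy":0,"dz":-0.035,"rx":0,"ry":0,"rz":0,"grip":0.08},{"dx":0,"dy":0,"dz":-0.035,"rx":0,"ry":0,"rz":0,"grip":0.08},{"dx":0,"dy":0,"dz":-0.035,"rx":0,"ry":0,"rz":0,"grip":0.08},{"dx":0,"dy":0,"dz":-0.035,"rx":0,"ry":0,"rz":0,"grip":0.08}]'|tail -1; python3 goal.py 0 0
python3 - <<'E'
from h import *
Rp=R.from_euler("ZY",[np.radians(11.6),-np.radians(30)]).as_matrix(); o=np.array([.5846,-.2478,.085])
P={n:env.camera(n) for n in("side","top")}
for n,p in P.items():
    for l in("tray_top_mid","tray_top_label_end"):
        for x,c in lm(p,l): print(n,l,x,c,(Rp.T@(np.array(x)-o)*1000).round(1))
    for l in("tray_third_mid","oil_bottle","mouse","glove_carton"): print(n,l,lm(p,l)[:1])
a=cv2.resize(P["side"]["color"][105:240,270:380,::-1],None,fx=4,fy=4,interpolation=2)[:540,:400]
b=cv2.resize(P["top"]["color"][120:310,80:480,::-1],None,fx=1,fy=1)
c=cv2.resize(P["top"]["color"][170:290,300:460,::-1],None,fx=2.4,fy=2.4,interpolation=2)
b=np.vstack([b,np.pad(c,((0,0),(0,400-c.shape[1]),(0,0)))]); b=np.pad(b,((0,540-b.shape[0]),(0,0),(0,0)))
cv2.imwrite("pics/c1.png",np.hstack([a,b]))
E
```

```text
opening: 0.0802
TCP in panel [-31.6   2.  188.5] move tool mm [ -0.9  -3.1 169.5] turn deg [ 0.39 -0.11 -0.3 ] F panel [ 1.9  0.4 -1.5] q [-0.37 -0.29  0.98  2.08 -0.19  0.88 -2.22] t 17.73
side tray_top_mid [0.5541, -0.2554, 0.0777] 0.57 [-30.8  -1.3   9.4]
side tray_top_label_end [0.5326, -0.1373, 0.0763] 0.7 [-29.2 118.7   6.8]
side tray_third_mid []
side oil_bottle [([0.5905, 0.0041, -0.0002], 0.78)]
side mouse [([0.7717, -0.098, -0.002], 0.64)]
side glove_carton [([0.7765, 0.1102, -0.0001], 0.97)]
top tray_top_mid [0.5484, -0.252, 0.0772] 0.65 [-35.3   3.2  11.4]
top tray_top_label_end [0.5347, -0.1324, 0.0775] 0.74 [-26.  123.1   6.3]
top tray_third_mid [([0.5815, 0.2709, 0.0281], 0.57)]
top oil_bottle [([0.5913, 0.0051, -0.0002], 0.63)]
top mouse [([0.7659, -0.0987, 0.0016], 0.79)]
top glove_carton [([0.7792, 0.1112, -0.0027], 0.58)]
```

View pics/c1.png

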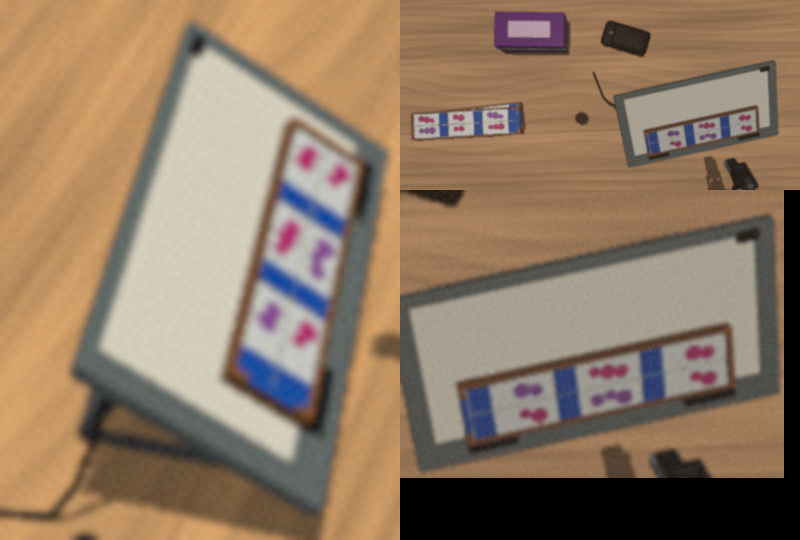

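The tray lies on the panel at the lips (side crop about (295,270), top crop about (600,385)), blue ends left, within the lit field. The stack and bystanders are unmoved. I'll do one numeric fit before signing off.

Run:
```python
from h import *
from scipy.optimize import least_squares
Rp=R.from_euler("ZY",[np.radians(11.6),-np.radians(30)]).as_matrix(); o=np.array([.5846,-.2478,.085])
P={n:env.camera(n) for n in("side","top")}; C={}
for n,p in P.items():
    for d in env.masks_of(p,"tray_top"):
        m=d["pixels"].astype(np.uint8)
        c=max(cv2.findContours(m,0,1)[0],key=cv2.contourArea)[:,0].astype(float)
        if n not in C and c[:,0].mean()>280 and 1500<m.sum()<5500: C[n]=c; print(n,m.sum(),d["confidence"])
def f(q,ns):
    r=[]
    for n in ns:
        B=R.from_euler("z",q[2]).as_matrix()
        h=cv2.convexHull(np.array([proj(P[n],o+Rp@(B@[sx*.031,sy*.123,0]+[q[0],q[1],z])) for sx in(-1,1) for sy in(-1,1) for z in(0,.012)],np.float32))
        r+=[cv2.pointPolygonTest(h,tuple(c),True)-.3 for c in C[n]]
    return r
for ns in [[n] for n in C]+[list(C)]:
    s=least_squares(f,[-.031,0,0.001],args=(ns,),loss="soft_l1",diff_step=1e-2,x_scale=[.01,.01,.05]); print(ns,(s.x[:2]*1000).round(1),np.degrees(s.x[2]).round(2),np.median(np.abs(f(s.x,ns))).round(2))
```

```text
side 1625 0.67
top 3233 0.76
['side'] [-30.4   0.5] -0.32 0.2
['top'] [-31.9  -0.1] -0.61 0.27
['side', 'top'] [-31.5   0. ] -0.59 0.3
```

```bash
python3 -c "
from cell import env
print(env.sign_off(), env.get_state()['t'])"
```

```text
the job is handed in; nothing more can be done
the job is handed in; nothing more can be done
```

The top tray is off the stack, turned end for end, and lying flat on the light panel with its blue label ends on the robot's left. I handed the job in at about 18 s on the robot clock, well under the 48 s limit.

- **Laying it down:** I lowered it until the force reading showed contact with the panel (27 N at most). Then I slid it down the slope to the lips. I let go only after the pushing moment reversed with a tiny yaw while the tray stayed put, meaning both lips were bearing.
- **Last checks:** After I backed the gripper about 17 cm off, a fit to both camera views put the tray at panel x −31.5 mm, y 0.0 mm (target −31, 0). That is inside the lit field. The other trays, bottle, mouse and carton show where they were.
- **Small disagreements:**
  - The fit reads a yaw of −0.3° to −0.6° against my estimate of the panel's yaw. The force test balanced at about −0.3°, so this is within measuring error, roughly 1 mm at the lips.
  - The gripper read a 60 mm opening on the 62 mm tray.
  - The tray met the lips about 1.6 mm beyond the position I had calculated.

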